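# Layer the drying stack on the hotplate

### The arm

A 7-joint arm with a two-finger parallel gripper is mounted at the origin on the work surface. World frame = base frame: x ahead of the robot, y to its left, z up, the work surface at z = 0. Lengths are in m, angles in rad, forces in N, time in s.
With the tool pointing down it reaches from about 0.4 to 0.85 m from the base axis. Payload 4.5 kg.
Tool frame: the origin (TCP) lies between the finger pads; the fingertips stand r.tip_reach ahead of it and the grasp point (between the pads) lies 3 mm ahead of it (r.tip_reach is the distance from the TCP to the fingertips, in m); z points along the fingers, y is the line along which they close (so a half turn about z gives the same grasp; the last joint's range is limited). The gripper opens to 88 mm and grips with 3 to 60 N. Pads are 18 mm wide; open, the fingers measure 123 mm over their backs; the gripper's body (75 mm by 187 mm) begins 45 mm behind the grasp point.
Start: joints at [1.145, 0.689, -0.195, 1.565, 0.157, 0.902, -0.215], TCP at [0.277, -0.56, 0.261] pointing down, gripper open.
Joint ranges: [-3.01, 3.01], [-0.46, 2.08], [-1.47, 1.51], [0.13, 2.56], [-1, 4.14], [0.04, 2.09], [-2.66, 2.66]. Speed limits (rad/s): [2.57, 2.57, 3.14, 3.14, 3.14, 3.14, 3.14].

### API

Orientations are given as a unit quaternion [x, y, z, w].
In Python, from plant import r gives the robot as it stands.
- The arm moves only by the tool step_arm, never from a script. Its argument "motion" is a list of rows, each an object with "dp": the shift along the tool's x, y, z in mm, a list of three; "twist": the turn, a rotation vector about the tool's x, y, z in rad, a list of three; "hand": the opening, from -1 (shut) to 1 (fully open). In form: [{"dp": [dx, dy, dz], "twist": [rx, ry, rz], "hand": hand}, ...]. A call has 1 to 5 rows; each row is the pose to reach, as a shift and turn from the pose commanded when the call began, along the tool's axes at that moment; what a row does not reach only later rows make up. A row lasts 1/8 s, in which the tool goes at most 62.5 mm and 10.7 degrees, less where a joint would pass 70% of its speed; a pose out of reach is approached as far as the arm can. A call with a gripper value outside its range is refused whole. The fingers move at their own pace and stop on an object; "force" is the grip in N (left out, the last holds). Time passes only in rows, so rows that repeat a pose let the fingers close. It gives the time, the measured TCP pose, the force, the opening and the grip force at its end, in the units of the state.
- r.get_state(): the state, without advancing time (a new reading comes with each control period).
- r.snapshot(name): name is "scene" or "top" or "wrist"; returns a dict with "pixels" (480x640x3 uint8, red, green, blue), "depth" (480x640 float32, m along the optical axis (not along the pixel's ray), 0 where there is no reading), "fx", "fy", "cx", "cy" (pixels), "xyz" and "orientation" of the camera in the world; the wrist camera has in their place "mount" (4x4, takes a point from camera to tool coordinates, whose origin is the TCP and whose axes are the flange's). Camera axes: x right, y down, z forward; pixel columns grow to the right and rows downward; lengths in m; the calibration is good to about 2 mm. A picture is of the moment at which its call begins: read the wrist's pose just before it.
- r.finish_job(): hands the job in; it is judged then, once.
Trained networks look in the newest picture that a camera, given by its name, has taken for a name from the list of things; names that differ only in an ending like _2 or _b are one class to them, and where a whole thing is asked for, a point or a joint stands for the part that bears it (a point fixed in the world has none). Each returns a list of dicts, best first, with "score" (0 to 1); they miss things now and then, are a little off and sometimes report something else, mostly with a low value. They report only what shows in the picture. A call takes as long as a camera call.
- r.search_frame(camera, thing): "at" ([x, y, z] in m, in the coordinates of the camera as it stood for that picture, good to about 4 mm: the middle of the surface that is visible of it).
The state is a dict: "clock": time; "q": joint angles; "qd": joint speeds; "joint_torque": joint torques, N m; "tool_pos": TCP position; "eef_rot": TCP orientation; "contact_force": force on the tool from outside, world axes, zero at the start; "moment": the same for the moment, N m; "opening": opening from 0.0 (shut) to 1.0 (fully open); "finger_force": force on a finger pad.
Only numpy, scipy, OpenCV 4.12 (cv2) and the standard library are available. Lean on these libraries where they do the work, as an engineer would, in place of code of your own. Each camera call takes 0.05 s, during which the arm holds its last target. There are 200 camera calls.

### The job

Build the drying stack on the hotplate: slide the copper disc off the low pedestal onto the plate and press it firmly but gently home until it bears on both brass posts at once, then slide the white ceramic disc off the high pedestal on top of it and press it home in the same way, never lifting, tipping or ramming the discs. Then lift the steel cover up and off its fork, lay it down gently, centred on the stack, and let go. Leave everything else on the bench as it is.

Things in the scene. Friction and masses are not known exactly. Their poses are not given: they have to be found in the camera images.
- hotplate: White round laboratory hotplate, 142 mm across, fixed to the bench, with a low control box (130 x 170 mm, 50 mm high, two black knobs on top 18 mm high) on its +x side, spanning x 60 to 190 mm. Origin: centre of its underside on the bench; x points from the plate centre midway between the two posts towards the control box, z up.
- plate_top (a point): Centre of the top face of the hotplate's dark round steel plate (106 mm across, 70 mm above the bench). Axes as the hotplate's.
- post_left: Brass stop post, rigid, 12 mm across, 70 mm tall, top 52 mm above the plate's top face. Origin: centre of its foot, 61 mm from the plate axis, at 50 degrees from the hotplate's +x towards its +y. A 110 mm disc that touches both posts is exactly centred on the plate.
- post_right: The second brass stop post, the same, at 50 degrees from the hotplate's +x towards its -y.
- pedestal_low: Blue round pedestal, fixed, top 100 mm across, 72 mm high (2 mm above the plate), foot 104 mm across; holds the copper disc at the start. The two pedestals stand about 146 mm from the plate axis, some 38 degrees either side of the hotplate's -x axis, so sliding straight to the plate heads between the posts. Which stands on which side varies. Origin: centre of its underside.
- pedestal_high: Yellow round pedestal, fixed, top 100 mm across, 86 mm high: 2 mm above the top of the copper disc once that lies on the plate. It carries the ceramic disc at the start. Origin: centre of its underside.
- spreader: Copper-coloured heat-spreader disc, 110 mm across, 14 mm thick, about 0.36 kg (varies), loose, polished (friction about 0.25 on plate, posts and pedestal), too wide to grip, overhanging its pedestal by a few mm. Origin: centre of its underside; z is its axis.
- ceramic: White ceramic disc, 110 mm across, 14 mm thick, about 0.32 kg (varies), loose, glazed (friction about 0.25, as the copper one), brittle. Origin: centre of its underside; z is its axis.
- fork_stand: Grey fixed stand, base 100 x 170 mm, with a level two-pronged steel fork, prong tops 105 mm above the bench. Origin: on the bench below the hanging cover. Its upright (105 mm high) is 85 mm off towards the stand's +y; the fork opens to its -y. Slot 18 mm wide; the prong tips, 24 to 30 mm out along -y, turn up 6 mm: raise the cover at least 7 mm, then draw it out along -y.
- cover: Steel cover hanging in the fork by its knob: disc 100 mm across, 6 mm thick; stem 12 mm thick; black round knob 34 mm across, from 60 to 94 mm above the underside, its flat bottom resting on the prongs. About 0.22 kg (varies). Origin: centre of the disc's underside, 45 mm above the bench at the start; z is its axis, up.
- reagent: Bystander: amber bottle, 70 mm across, 150 mm tall. Origin: centre of the underside.
- beaker: Bystander: glass beaker, 80 mm across, 90 mm tall. Origin: centre of the underside.
- jar: Bystander: white jar with red cap, 72 mm across, 90 mm tall. Origin: centre of the underside.
- scoop: Bystander: steel spoon with a wooden handle lying on the bench, about 180 mm long. Origin: near its middle, underside; x along it.
- tray: Bystander: white tray, 160 x 240 x 40 mm, with a glass dish in it. Origin: centre of the underside.

How it is judged:
On the way, in this order (a step that is already met when the one before it is completed fails the run):
1. the copper disc lies on the plate and bears on both posts at once (over 2 N on each) (horizontal distance between spreader and plate_top below 0.003 m and z of spreader in the frame of plate_top between -0.003 and 0.003 m and contact force between spreader and post_left above 2 N and contact force between spreader and post_right above 2 N), for 0.2 s.
2. the ceramic disc lies on the copper disc, which is still centred, and bears on both posts at once (over 2 N on each) (horizontal distance between each of spreader, ceramic and plate_top below 0.003 m and z of spreader in the frame of plate_top between -0.003 and 0.003 m and z of ceramic in the frame of plate_top between 0.011 and 0.017 m and contact force between ceramic and post_left above 2 N and contact force between ceramic and post_right above 2 N), for 0.2 s.
3. the cover is lifted clear of its fork (contact force between cover and fork_stand below 0.05 N and distance of cover from where it was at the start of the episode above 0.07 m), for 0.1 s.
At the end, for the whole second after the job is handed in: The copper disc lies flat on the plate, the ceramic disc flat on it, both within 3 mm of the plate's centre, and the steel cover flat on top within 5 mm of the centre, all at rest (horizontal distance between each of spreader, ceramic and plate_top below 0.003 m and z of spreader in the frame of plate_top between -0.003 and 0.003 m and z of ceramic in the frame of plate_top between 0.011 and 0.017 m and horizontal distance between cover and plate_top below 0.005 m and z of cover in the frame of plate_top between 0.025 and 0.031 m and angle between each of cover, ceramic, spreader's own z axis and vertical below 0.05 rad and linear speed of each of spreader, ceramic, cover below 0.01 m/s); the robot touches nothing.
It fails at once if a disc is rammed against a post (over 25 N) (contact force between any of spreader, ceramic and post_left above 25 N or contact force between any of spreader, ceramic and post_right above 25 N).
It fails at once if a disc is tipped by more than 0.2 rad, or lifted more than 10 mm above its pedestal instead of slid (angle between any of spreader, ceramic's own z axis and vertical above 0.2 rad or height (world z) of spreader above 0.082 m or height (world z) of ceramic above 0.096 m).
It fails at once if the cover is dropped (falls freely faster than 0.3 m/s) (contact force between cover and the fingers below 0.02 N and linear speed of cover above 0.3 m/s).
It fails at once if the cover is slammed or pressed hard on the ceramic disc (over 40 N) (contact force between cover and ceramic above 40 N).
It fails at once if a bystander is moved by more than 20 mm (distance of any of reagent, beaker, jar, scoop, tray from where it was at the start of the episode above 0.02 m).
It also fails if it takes over 72 s, if anything falls off the work surface, if the arm or the gripper's body presses on something with over 40 N, if the wrist force passes 120 N, or if a joint passes its speed limit or range.

## Working session

There is one attempt and no reset: what is moved stays moved. The work goes in short steps, Python scripts to look and compute and a tool call to move; the robot and the scene stay as the last step left them, time stands still between calls to the robot, and variables do not carry over. Pictures are saved under pics/ and viewed, at most 10 in all, crops included, and the job is handed in when it is done.

Besides the shell and the picture viewer there is one more tool, called after "Request:" by a JSON object that holds its "op" and its "data", one argument or row to a line. step_arm: Moves the arm, as the interface text tells. Its arguments: {"type":"object","properties":{"motion":{"type":"array"},"force":{"type":"number"}},"required":["motion"]}

```bash
ls; mkdir -p pics; cat > h.py <<'E'
import numpy as np, cv2
from scipy.spatial.transform import Rotation as R
from plant import r
def save(s,n): cv2.imwrite('pics/'+n+'.png', s['pixels'][:,:,::-1])
def cam(s,st=None):
    if 'mount' in s:
        M=np.array(s['mount']);T=np.eye(4);T[:3,:3]=R.from_quat(st['eef_rot']).as_matrix();T[:3,3]=st['tool_pos'];return T@M
    T=np.eye(4);T[:3,:3]=R.from_quat(s['orientation']).as_matrix();T[:3,3]=s['xyz'];return T
def cloud(s,T):
    d=s['depth'];v,u=np.mgrid[:480,:640]
    P=np.stack([(u-s['cx'])/s['fx']*d,(v-s['cy'])/s['fy']*d,d],-1)
    W=P@T[:3,:3].T+T[:3,3];W[d==0]=np.nan;return W
E
python3 - <<'E'
from h import *
st=r.get_state();print({k:np.round(v,3).tolist() for k,v in st.items()},r.tip_reach)
for c in ('top','scene'):
    s=r.snapshot(c);T=cam(s);save(s,c+'0');np.savez('/tmp/'+c,W=cloud(s,T),px=s['pixels'])
    print(c,np.round(T,3).tolist(),s['fx'])
    for n in 'hotplate post_left pedestal_low pedestal_high spreader ceramic fork_stand cover reagent beaker jar scoop tray'.split():
        for d in r.search_frame(c,n)[:2]:
            print(c,n,round(d['score'],2),np.round(T[:3,:3]@d['at']+T[:3,3],3))
E
```

```text
pics
{'clock': 0.0, 'q': [1.145, 0.69, -0.194, 1.566, 0.157, 0.903, -0.215], 'qd': [-0.002, -0.003, 0.001, -0.0, -0.002, 0.001, -0.001], 'joint_torque': [0.0, -52.756, -1.267, -15.343, -0.053, 0.006, 0.0], 'tool_pos': [0.277, -0.56, 0.26], 'eef_rot': [0.974, 0.228, -0.0, -0.001], 'contact_force': [0.241, -0.483, -0.295], 'moment': [0.013, 0.009, 0.007], 'finger_force': 0.0, 'opening': 1.0} 0.022
top [[-0.032, -0.978, 0.205, 0.4], [-0.999, 0.033, -0.003, 0.011], [-0.004, -0.205, -0.979, 1.113], [0.0, 0.0, 0.0, 1.0]] 442.45806670380074
top hotplate 0.61 [ 0.701 -0.111  0.051]
top post_left 0.41 [0.513 0.012 0.061]
top pedestal_low 0.54 [ 0.508 -0.039  0.083]
top pedestal_high 0.67 [ 0.5   -0.162  0.02 ]
top pedestal_high 0.61 [ 0.664 -0.163  0.099]
top spreader 0.71 [ 0.66  -0.068  0.107]
top spreader 0.67 [ 0.51  -0.039  0.081]
top ceramic 0.94 [ 0.515 -0.208  0.103]
top fork_stand 0.57 [0.471 0.336 0.01 ]
top cover 0.84 [0.492 0.266 0.047]
top cover 0.22 [0.563 0.433 0.088]
top reagent 0.66 [0.729 0.159 0.104]
top reagent 0.6 [ 0.51  -0.041  0.08 ]
top beaker 0.63 [0.668 0.305 0.049]
[... 191 characters left out ...]
665, 0.506, -0.876], [0.008, -0.602, -0.799, 1.46], [0.0, 0.0, 0.0, 1.0]] 597.51851404977
scene hotplate 0.71 [ 0.718 -0.132  0.05 ]
scene post_left 0.42 [0.751 0.142 0.092]
scene pedestal_low 0.61 [ 0.545 -0.07   0.036]
scene pedestal_high 0.74 [ 0.558 -0.246  0.038]
scene spreader 0.76 [ 0.516 -0.042  0.085]
scene spreader 0.45 [0.566 0.423 0.065]
scene ceramic 0.78 [ 0.522 -0.211  0.099]
scene fork_stand 0.95 [0.504 0.292 0.007]
scene cover 0.56 [0.497 0.267 0.055]
scene reagent 0.77 [0.75  0.144 0.093]
scene beaker 0.85 [0.659 0.288 0.06 ]
scene beaker 0.32 [ 0.554 -0.512  0.004]
scene jar 0.98 [0.569 0.423 0.065]
scene scoop 0.75 [0.595 0.165 0.013]
scene tray 0.7 [ 0.554 -0.513  0.007]
```

View pics/top0.png

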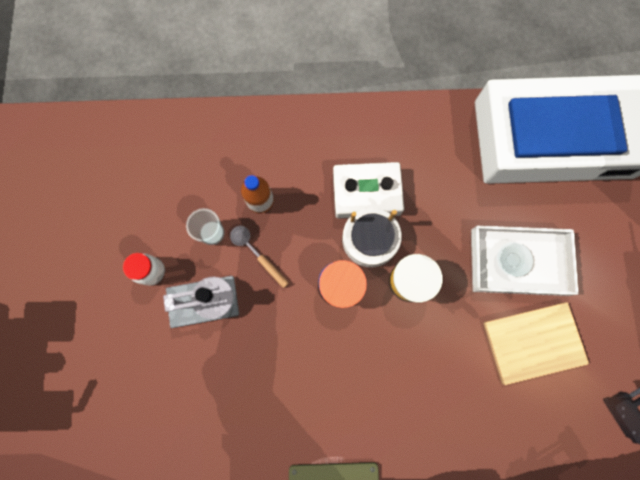

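View pics/scene0.png

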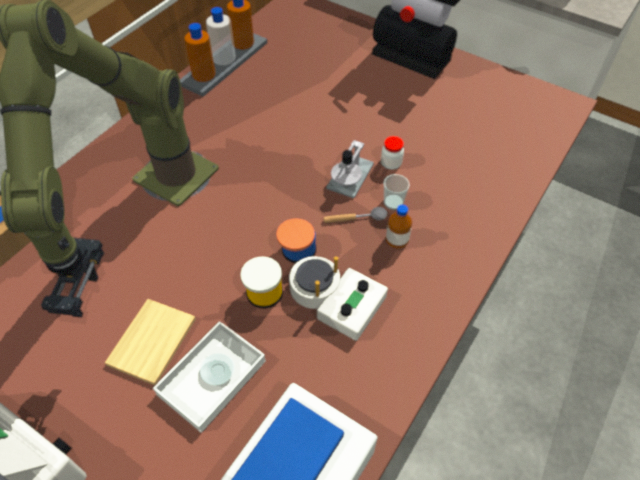

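The top picture shows the copper disc at (343,284), the ceramic disc at (416,278), the plate at (373,236) with its posts near (355,214) and (394,213), and the cover knob at (204,295) with its upright to the left of it, towards +y. The low, copper pedestal is on the +y side. Next I fit the circles precisely.

```bash
cat >> h.py <<'E'
def circ(P,R0):
    from scipy.optimize import least_squares
    # min enclosing on hull
    H=cv2.convexHull((P*1000).astype(np.float32))[:,0]
    f=lambda c:np.hypot(*(H-c[:2]).T)-c[2]
    s=least_squares(f,[*H.mean(0),R0],loss='soft_l1');return s.x.round(1),len(P)
def sel(W,c,rad,z0,z1):
    m=(np.hypot(W[...,0]-c[0],W[...,1]-c[1])<rad)&(W[...,2]>z0)&(W[...,2]<z1);return W[m]
E
python3 - <<'E'
from h import *
for c in ('top','scene'):
    D=np.load(f'/tmp/{c}.npz');W=D['W']
    for n,ce,rad,z0,z1,R0 in [('copper',(.51,-.04),.075,.079,.093,55),('cer',(.515,-.208),.075,.093,.107,55),('plate',(.66,-.115),.085,.063,.077,53),('knob',(.49,.266),.045,.128,.15,17),('coverdisc',(.49,.266),.06,.046,.058,50)]:
        P=sel(W,ce,rad,z0,z1);print(c,n,circ(P[:,:2],R0),P[:,2].mean().round(4))
    P=sel(W,(.70,-.115),.1,.085,.14);
    for s in (P[P[:,1]>-.115],P[P[:,1]<=-.115]):
        print('post',len(s),s.mean(0).round(4) if len(s) else '',s[s[:,2]>.115].mean(0).round(4))
    P=sel(W,(.76,-.115),.14,.043,.057);P=P[P[:,0]>.715]
    b=cv2.minAreaRect((P[:,:2]*1000).astype(np.float32));print('box',b)
    P=sel(W,(.47,.32),.14,.003,.03);print('base',cv2.minAreaRect((P[:,:2]*1000).astype(np.float32)))
    P=sel(W,(.47,.32),.1,.098,.115);print('fork',len(P),cv2.minAreaRect((P[:,:2]*1000).astype(np.float32)))
E
```

```text
top copper (array([510.3, -37.2,  54.4]), 1726) 0.0857
top cer (array([ 516.8, -209.8,   54.5]), 1790) 0.0999
top plate (array([ 630.1, -115.5,   53. ]), 1494) 0.0697
top knob (array([491. , 274.7,  16.3]), 196) 0.1381
top coverdisc (array([491.1, 275. ,  49.4]), 990) 0.0505
post 38 [ 0.6661 -0.0681  0.1125] [ 0.6673 -0.0688  0.1215]
post 41 [ 0.6675 -0.1608  0.1121] [ 0.6684 -0.1618  0.1208]
box ((767.1707153320312, -114.12720489501953), (104.38924407958984, 169.77780151367188), 0.4352254569530487)
base ((470.03143310546875, 318.39385986328125), (274.4875793457031, 268.197998046875), 17.426132202148438)
fork 442 ((486.8039855957031, 307.6860656738281), (36.33852767944336, 125.89337921142578), 9.1541166305542)
scene copper (array([510.6, -37.5,  56.1]), 908) 0.086
scene cer (array([ 518. , -209.7,   55.6]), 1080) 0.1001
scene plate (array([ 637.9, -119.7,   62.6]), 960) 0.0701
scene knob (array([491.5, 274. ,  17.4]), 89) 0.1379
scene coverdisc (array([491.6, 275.3,  50.2]), 427) 0.0516
post 43 [ 0.6696 -0.07    0.1078] [ 0.6686 -0.0689  0.1201]
post 41 [ 0.6722 -0.1633  0.1097] [ 0.6713 -0.162   0.1225]
box ((768.3756103515625, -113.47858428955078), (106.9138412475586, 173.44003295898438), 0.18266010284423828)
base ((468.18902587890625, 315.5772705078125), (270.8443908691406, 269.55975341796875), 16.524328231811523)
fork 179 ((487.1070556640625, 308.99029541015625), (36.68776321411133, 135.61428833007812), 9.162097930908203)
```

Both views agree: plate centre (0.630, -0.1155) with yaw about 0.4°, copper disc (0.510, -0.037), ceramic disc (0.517, -0.210), cover (0.491, 0.275), stand yaw about 9°. I'll push with the open fingers as a two-point cradle.

```bash
cat >> h.py <<'E'
def pose(yaw): # tool down, tool x at world angle yaw (deg)
    return R.from_euler('z',yaw,degrees=True)*R.from_quat([1,0,0,0])
def rel(*wps):
    st=r.get_state();R0=R.from_quat(st['eef_rot']);p0=np.array(st['tool_pos'])
    x=R0.as_matrix()[:,0];print('t',round(st['clock'],2),'pos',p0.round(4),'yaw',np.degrees(np.arctan2(x[1],x[0])).round(1),'F',np.round(st['contact_force'],1),'op',round(st['opening'],2))
    for w in wps:
        print(w,'dp',(R0.inv().apply(np.array(w[:3])-p0)*1000).round(1),'tw',(R0.inv()*pose(w[3])).as_rotvec().round(3))
E
python3 - <<'E'
from h import *
rel((.37,-.28,.26,-10),(.458,-.003,.2,-33.2),(.458,-.003,.1,-33.2))
E
```

```text
t 1.4 pos [ 0.2774 -0.5601  0.2607] yaw 26.3 F [-0.2  0.1  0.3] op 1.0
(0.37, -0.28, 0.26, -10) dp [ 207.3 -209.9    0.7] tw [ 0.    -0.     0.634]
(0.458, -0.003, 0.2, -33.2) dp [ 409.1 -419.1   60.7] tw [ 0.    -0.     1.039]
(0.458, -0.003, 0.1, -33.2) dp [ 409.1 -419.1  160.7] tw [ 0.    -0.     1.039]
```

Request:
{"op": "step_arm", "data": {
  "motion": [
    {"dp":[42,-42,0],"twist":[0,0,0.13],"hand":1},
    {"dp":[84,-84,0],"twist":[0,0,0.26],"hand":1},
    {"dp":[126,-126,0],"twist":[0,0,0.38],"hand":1},
    {"dp":[168,-168,0],"twist":[0,0,0.5],"hand":1},
    {"dp":[207,-210,0],"twist":[0,0,0.634],"hand":1}
  ]
}}

```text
clock: 2.02
tool_pos: [0.3706, -0.2782, 0.261]
eef_rot: [0.996, -0.089, 0.001, 0.0]
contact_force: [0.8, 0.5, 0.7]
opening: 0.999
finger_force: 0.0
```

```bash
python3 -c "
from h import *
rel((.458,-.003,.2,-33.2),(.458,-.003,.1,-33.2))"
```

```text
t 2.02 pos [ 0.3706 -0.2782  0.261 ] yaw -10.2 F [0.8 0.5 0.7] op 1.0
(0.458, -0.003, 0.2, -33.2) dp [  37.2 -286.3   61. ] tw [-0.    -0.001  0.401]
(0.458, -0.003, 0.1, -33.2) dp [  37.1 -286.3  161. ] tw [-0.    -0.001  0.401]
```

Request:
{"op": "step_arm", "data": {
  "motion": [
    {"dp":[8,-57,10],"twist":[0,0,0.08],"hand":1},
    {"dp":[15,-115,20],"twist":[0,0,0.16],"hand":1},
    {"dp":[22,-172,30],"twist":[0,0,0.24],"hand":1},
    {"dp":[30,-230,45],"twist":[0,0,0.32],"hand":1},
    {"dp":[37,-286,61],"twist":[0,0,0.401],"hand":1}
  ]
}}

```text
clock: 2.65
tool_pos: [0.4568, -0.0028, 0.1996]
eef_rot: [0.959, -0.285, 0.001, -0.0]
contact_force: [0.8, -0.3, 0.4]
opening: 1.005
finger_force: 0.0
```

Request:
{"op": "step_arm", "data": {
  "motion": [
    {"dp":[0,0,30],"twist":[0,0,0],"hand":1},
    {"dp":[0,0,60],"twist":[0,0,0],"hand":1},
    {"dp":[0,0,80],"twist":[0,0,0],"hand":1},
    {"dp":[0,0,80],"twist":[0,0,0],"hand":1}
  ]
}}

```text
clock: 3.15
tool_pos: [0.4552, -0.0046, 0.1188]
eef_rot: [0.959, -0.284, -0.001, 0.0]
contact_force: [0.2, -0.4, 0.4]
opening: 1.001
finger_force: 0.0
```

```bash
python3 - <<'E'
from h import *
d=np.array([np.cos(np.radians(-33.2)),np.sin(np.radians(-33.2))])
c=np.array([.5104,-.0373])
rel((*(c-d*.062),.1,-33.2),(*(c-d*.046),.1,-33.2),(*(c-d*.042),.1,-33.2))
s=r.snapshot('scene');save(s,'s1')
cv2.imwrite('pics/s1c.png',cv2.resize(s['pixels'][180:340,200:420,::-1],(660,480)))
E
```

```text
t 3.15 pos [ 0.4552 -0.0046  0.1188] yaw -32.9 F [ 0.2 -0.4  0.4] op 1.0
(np.float64(0.4585206125655443), np.float64(-0.0033510801434618806), 0.1, -33.2) dp [ 2.1 -2.9 18.8] tw [0.001 0.002 0.004]
(np.float64(0.47190884158088775), np.float64(-0.012112091719342688), 0.1, -33.2) dp [18.1 -2.8 18.8] tw [0.001 0.002 0.004]
(np.float64(0.4752558988347236), np.float64(-0.014302344613312888), 0.1, -33.2) dp [22.1 -2.8 18.8] tw [0.001 0.002 0.004]
```

View pics/s1c.png

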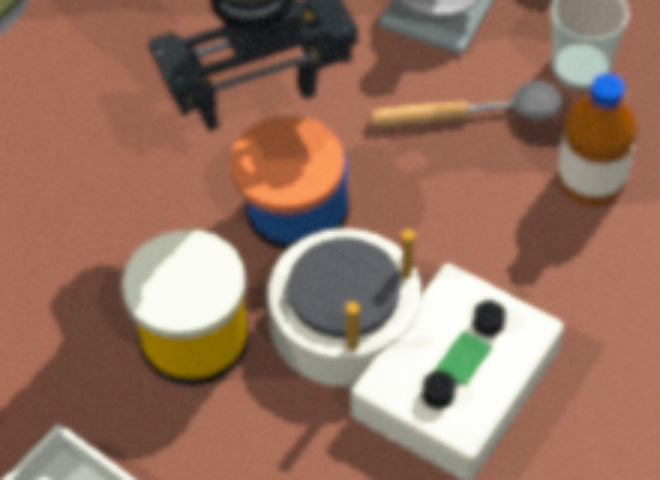

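The crop shows the open gripper squarely behind the copper disc (288,165), with the path to the plate free. I'll lower it and make contact.

Request:
{"op": "step_arm", "data": {
  "motion": [
    {"dp":[2,-3,12],"twist":[0,0,0.004],"hand":1},
    {"dp":[6,-3,19],"twist":[0,0,0.004],"hand":1},
    {"dp":[14,-3,19],"twist":[0,0,0.004],"hand":1},
    {"dp":[20,-3,19],"twist":[0,0,0.004],"hand":1},
    {"dp":[24,-3,19],"twist":[0,0,0.004],"hand":1}
  ]
}}

```text
clock: 3.82
tool_pos: [0.4777, -0.0155, 0.1009]
eef_rot: [0.958, -0.286, -0.0, -0.0]
contact_force: [-0.9, 0.4, 0.1]
opening: 0.998
finger_force: 0.6
```

Request:
{"op": "step_arm", "data": {
  "motion": [
    {"dp":[4,0,0],"twist":[0,0,0],"hand":1},
    {"dp":[10,0,0],"twist":[0,0,0],"hand":1},
    {"dp":[16,0,0],"twist":[0,0,0],"hand":1}
  ]
}}

```text
clock: 4.2
tool_pos: [0.4911, -0.0243, 0.1008]
eef_rot: [0.958, -0.286, -0.0, 0.0]
contact_force: [-1.6, 0.5, 0.0]
opening: 0.999
finger_force: 0.7
```

```bash
cat >> h.py <<'E'
def disc(c,z,R0=55,g=None,n=''):
    out=[]
    for k in ('top','scene'):
        s=r.snapshot(k);W=cloud(s,cam(s));P=sel(W,c,.075,z-.006,z+.006)
        col={}
        print(n,k,*circ(P[:,:2],R0),P[:,2].mean().round(4))
E
python3 - <<'E'
from h import *
rel((.57,-.076,.1,-33.2))
disc((.525,-.05),.086)
E
```

```text
t 4.2 pos [ 0.4911 -0.0243  0.1008] yaw -33.2 F [-1.6  0.5  0. ] op 1.0
(0.57, -0.076, 0.1, -33.2) dp [94.3  0.1  0.8] tw [0. 0. 0.]Traceback (most recent call last):
  File "<stdin>", line 3, in <module>
  File "h.py", line 33, in disc
    print(n,k,*circ(P[:,:2],R0),P[:,2].mean().round(4))
               ~~~~^^^^^^^^^^^^
  File "h.py", line 16, in circ
    H=cv2.convexHull((P*1000).astype(np.float32))[:,0]
      ~~~~~~~~~~~~~~~~~~~~~~~~~~~~~~~~~~~~~~~~~~~^^^^^
TypeError: 'NoneType' object is not subscriptable
```

Request:
{"op": "step_arm", "data": {
  "motion": [
    {"dp":[9,0,0],"twist":[0,0,0],"hand":1},
    {"dp":[18,0,0],"twist":[0,0,0],"hand":1},
    {"dp":[27,0,0],"twist":[0,0,0],"hand":1},
    {"dp":[36,0,0],"twist":[0,0,0],"hand":1},
    {"dp":[44,0,0],"twist":[0,0,0],"hand":1}
  ]
}}

```text
clock: 4.88
tool_pos: [0.5283, -0.0487, 0.1007]
eef_rot: [0.958, -0.286, 0.0, 0.0]
contact_force: [-0.6, 0.3, -0.3]
opening: 1.001
finger_force: 0.7
```

Request:
{"op": "step_arm", "data": {
  "motion": [
    {"dp":[9,0,0],"twist":[0,0,0],"hand":1},
    {"dp":[18,0,0],"twist":[0,0,0],"hand":1},
    {"dp":[27,0,0],"twist":[0,0,0],"hand":1},
    {"dp":[36,0,0],"twist":[0,0,0],"hand":1},
    {"dp":[40,0,0],"twist":[0,0,0],"hand":1}
  ]
}}

```text
clock: 5.5
tool_pos: [0.5618, -0.0706, 0.1008]
eef_rot: [0.958, -0.286, 0.0, 0.0]
contact_force: [-0.2, -0.1, -0.4]
opening: 1.002
finger_force: 0.5
```

```bash
python3 - <<'E'
from h import *
st=r.get_state()
d=R.from_quat(st['eef_rot']).as_matrix()[:2,0];c=np.array(st['tool_pos'])[:2]+.042*d;print(c)
C=np.array([.630,-.1155])
L=[]
for f,y in ((.25,-22),(.5,-11),(.75,0)):
    q=c+(C-c)*f;a=np.radians(y);L.append((*(q-.042*np.array([np.cos(a),np.sin(a)])).round(4),.099,y))
rel(*L)
s=r.snapshot('scene');save(s,'s2')
cv2.imwrite('pics/s2c.png',cv2.resize(s['pixels'][180:340,200:420,::-1],(660,480)))
E
```

```text
[ 0.5969682  -0.09355412]
t 5.5 pos [ 0.5618 -0.0706  0.1008] yaw -33.2 F [-0.2 -0.1 -0.4] op 1.0
(np.float64(0.5663), np.float64(-0.0833), 0.099, -22) dp [10.7  8.2  1.8] tw [-0.    -0.001 -0.196]
(np.float64(0.5723), np.float64(-0.0965), 0.099, -11) dp [23.  16.   1.8] tw [ 0.    -0.001 -0.388]
(np.float64(0.5797), np.float64(-0.11), 0.099, 0) dp [36.6 23.2  1.8] tw [ 0.    -0.001 -0.58 ]
```

View pics/s2c.png

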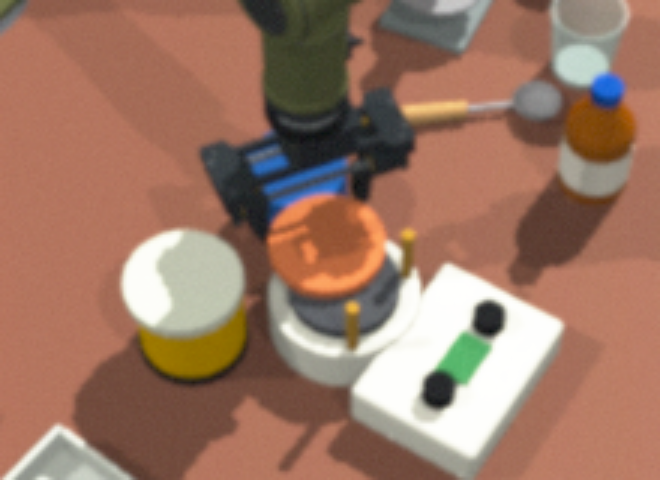

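The copper disc (325,245) is bridging onto the plate, well cradled. I'll go on, turning the cradle towards the hotplate's x.

Request:
{"op": "step_arm", "data": {
  "motion": [
    {"dp":[5.5,4,1],"twist":[0,0,-0.1],"hand":1},
    {"dp":[11,8,1.5],"twist":[0,0,-0.2],"hand":1},
    {"dp":[17,12,1.5],"twist":[0,0,-0.29],"hand":1},
    {"dp":[23,16,1.5],"twist":[0,0,-0.39],"hand":1},
    {"dp":[30,20,1.5],"twist":[0,0,-0.49],"hand":1}
  ]
}}

```text
clock: 6.18
tool_pos: [0.5751, -0.1033, 0.0993]
eef_rot: [0.999, -0.043, -0.0, -0.0]
contact_force: [-1.6, -0.1, 0.4]
opening: 1.001
finger_force: 0.9
```

```bash
python3 - <<'E'
from h import *
rel((.580,-.112,.099,0.4),(.588,-.1155,.099,0.4))
E
```

```text
t 6.17 pos [ 0.5751 -0.1033  0.0993] yaw -4.9 F [-1.6 -0.1  0.4] op 1.0
(0.58, -0.112, 0.099, 0.4) dp [5.6 8.3 0.3] tw [-0.     0.001 -0.093]
(0.588, -0.1155, 0.099, 0.4) dp [13.9 11.1  0.3] tw [-0.     0.001 -0.093]
```

Request:
{"op": "step_arm", "data": {
  "motion": [
    {"dp":[3,5,0],"twist":[0,0,-0.05],"hand":1},
    {"dp":[6,9,0],"twist":[0,0,-0.093],"hand":1},
    {"dp":[9,11,0],"twist":[0,0,-0.093],"hand":1},
    {"dp":[10,11,0],"twist":[0,0,-0.093],"hand":1}
  ]
}}

```text
clock: 6.68
tool_pos: [0.5843, -0.1153, 0.0992]
eef_rot: [1.0, 0.002, -0.0, 0.0]
contact_force: [-1.2, 0.1, -0.4]
opening: 1.005
finger_force: 0.7
```

Request:
{"op": "step_arm", "data": {
  "motion": [
    {"dp":[1,0,0],"twist":[0,0,0],"hand":1},
    {"dp":[2,0,0],"twist":[0,0,0],"hand":1},
    {"dp":[2,0,0],"twist":[0,0,0],"hand":1}
  ]
}}

```text
clock: 7.05
tool_pos: [0.5864, -0.115, 0.0992]
eef_rot: [1.0, 0.002, 0.0, 0.0]
contact_force: [-0.8, 0.2, 0.5]
opening: 1.002
finger_force: 0.6
```

```bash
python3 - <<'E'
from h import *
rel((.588,-.1155,.099,0.4))
s=r.snapshot('scene');W=cloud(s,cam(s));hsv=cv2.cvtColor(s['pixels'],cv2.COLOR_RGB2HSV)
m=(hsv[...,0]<15)&(hsv[...,1]>130)&(np.abs(W[...,2]-.084)<.004)&(np.hypot(W[...,0]-.62,W[...,1]+.11)<.08)
print(circ(W[m][:,:2],55),W[m][:,2].mean())
E
```

```text
t 7.05 pos [ 0.5864 -0.115   0.0992] yaw 0.2 F [-0.8  0.2  0.5] op 1.0
(0.588, -0.1155, 0.099, 0.4) dp [1.6 0.5 0.2] tw [ 0.    -0.    -0.003]
(array([ 628.3, -116. ,   55.1]), 734) 0.08408377066303345
```

Request:
{"op": "step_arm", "data": {
  "motion": [
    {"dp":[0.5,0,0],"twist":[0,0,0],"hand":1},
    {"dp":[1,0,0],"twist":[0,0,0],"hand":1},
    {"dp":[1.5,0,0],"twist":[0,0,0],"hand":1},
    {"dp":[1.5,0,0],"twist":[0,0,0],"hand":1}
  ]
}}

```text
clock: 7.6
tool_pos: [0.5879, -0.115, 0.0992]
eef_rot: [1.0, 0.002, 0.0, 0.0]
contact_force: [-1.3, -0.7, -0.2]
opening: 1.0
finger_force: 0.7
```

Request:
{"op": "step_arm", "data": {
  "motion": [
    {"dp":[0.5,0,0],"twist":[0,0,0],"hand":1},
    {"dp":[1,0,0],"twist":[0,0,0],"hand":1},
    {"dp":[1,0,0],"twist":[0,0,0],"hand":1}
  ]
}}

```text
clock: 7.98
tool_pos: [0.5885, -0.115, 0.0992]
eef_rot: [1.0, 0.002, -0.0, -0.0]
contact_force: [-2.2, 0.2, -0.2]
opening: 0.996
finger_force: 1.1
```

Request:
{"op": "step_arm", "data": {
  "motion": [
    {"dp":[0.3,0,0],"twist":[0,0,0],"hand":1},
    {"dp":[0.7,0,0],"twist":[0,0,0],"hand":1},
    {"dp":[0.7,0,0],"twist":[0,0,0],"hand":1}
  ]
}}

```text
clock: 8.35
tool_pos: [0.589, -0.1149, 0.0991]
eef_rot: [1.0, 0.002, -0.001, -0.0]
contact_force: [-2.6, 0.4, 1.6]
opening: 1.001
finger_force: 1.9
```

Request:
{"op": "step_arm", "data": {
  "motion": [
    {"dp":[0.5,0,0],"twist":[0,0,0],"hand":1},
    {"dp":[1,0,0],"twist":[0,0,0],"hand":1},
    {"dp":[1,0,0],"twist":[0,0,0],"hand":1}
  ]
}}

```text
clock: 8.72
tool_pos: [0.5895, -0.1148, 0.099]
eef_rot: [1.0, 0.002, -0.001, -0.0]
contact_force: [-4.7, 1.2, 1.9]
opening: 1.001
finger_force: 3.0
```

Request:
{"op": "step_arm", "data": {
  "motion": [
    {"dp":[0.7,0,0],"twist":[0,0,0],"hand":1},
    {"dp":[1.3,0,0],"twist":[0,0,0],"hand":1},
    {"dp":[1.3,0,0],"twist":[0,0,0],"hand":1},
    {"dp":[1.3,0,0],"twist":[0,0,0],"hand":1}
  ]
}}

```text
clock: 9.22
tool_pos: [0.5898, -0.1148, 0.0989]
eef_rot: [1.0, 0.002, -0.002, -0.0]
contact_force: [-6.4, 0.8, 2.5]
opening: 1.002
finger_force: 4.1
```

```bash
python3 - <<'E'
from h import *
F=[]
for k in range(3):
    s=r.snapshot('scene');F.append(r.get_state()['contact_force'])
print(np.mean(F,0))
W=cloud(s,cam(s));hsv=cv2.cvtColor(s['pixels'],cv2.COLOR_RGB2HSV)
m=(hsv[...,0]<15)&(hsv[...,1]>130)&(np.abs(W[...,2]-.084)<.004)&(np.hypot(W[...,0]-.62,W[...,1]+.11)<.08)
print(circ(W[m][:,:2],55),W[m][:,2].mean())
rel()
E
```

```text
[-6.45924902  1.26224325  2.31387101]
(array([ 630.1, -115.4,   54.9]), 715) 0.08408937602638476
t 9.38 pos [ 0.5898 -0.1148  0.0989] yaw 0.2 F [-5.8  1.2  2.9] op 1.0
```

Request:
{"op": "step_arm", "data": {
  "motion": [
    {"dp":[0.8,0,0],"twist":[0,0,0],"hand":1},
    {"dp":[1.5,0,0],"twist":[0,0,0],"hand":1},
    {"dp":[1.5,0,0],"twist":[0,0,0],"hand":1},
    {"dp":[1.5,0,0],"twist":[0,0,0],"hand":1},
    {"dp":[1.5,0,0],"twist":[0,0,0],"hand":1}
  ]
}}

```text
clock: 10.0
tool_pos: [0.5901, -0.1148, 0.0987]
eef_rot: [1.0, 0.002, -0.003, -0.0]
contact_force: [-8.3, 2.0, 4.7]
opening: 0.998
finger_force: 5.4
```

Request:
{"op": "step_arm", "data": {
  "motion": [
    {"dp":[-3,0,0],"twist":[0,0,0],"hand":1},
    {"dp":[-8,0,0],"twist":[0,0,0],"hand":1},
    {"dp":[-14,0,-4],"twist":[0,0,0],"hand":1},
    {"dp":[-14,0,-40],"twist":[0,0,0],"hand":1},
    {"dp":[-14,0,-90],"twist":[0,0,0],"hand":1}
  ]
}}

```text
clock: 10.62
tool_pos: [0.5792, -0.1154, 0.1898]
eef_rot: [1.0, 0.002, -0.0, 0.0]
contact_force: [1.0, -0.2, -0.0]
opening: 1.0
finger_force: 0.0
```

```bash
python3 - <<'E'
from h import *
for k in ('top','scene'):
    s=r.snapshot(k);W=cloud(s,cam(s));hsv=cv2.cvtColor(s['pixels'],cv2.COLOR_RGB2HSV)
    m=(hsv[...,0]<15)&(hsv[...,1]>130)&(np.abs(W[...,2]-.084)<.005)&(np.hypot(W[...,0]-.62,W[...,1]+.11)<.08)
    if m.sum()>50: print(k,circ(W[m][:,:2],55),W[m][:,2].mean())
    P=sel(W,(.517,-.21),.075,.094,.106)
    if len(P)>50: print('cer',circ(P[:,:2],55))
rel((.4697,-.2496,.19,39.9),(.4697,-.2496,.114,39.9))
E
```

```text
top (array([ 629.5, -119. ,   51.8]), 169) 0.08378272325303934
scene (array([ 630.6, -115.4,   54.9]), 869) 0.08401779211192802
cer (array([ 518.3, -209.9,   55.4]), 1032)
t 10.72 pos [ 0.5834 -0.1162  0.1948] yaw 0.2 F [-0.2 -0.3 -0. ] op 1.0
(0.4697, -0.2496, 0.19, 39.9) dp [-114.2  133.1    3.7] tw [ 0.006 -0.011 -0.693]
(0.4697, -0.2496, 0.114, 39.9) dp [-115.1  132.9   79.7] tw [ 0.006 -0.011 -0.693]
```

Request:
{"op": "step_arm", "data": {
  "motion": [
    {"dp":[-30,34,0],"twist":[0,0,-0.175],"hand":1},
    {"dp":[-60,70,2],"twist":[0,0,-0.35],"hand":1},
    {"dp":[-92,106,3],"twist":[0,0,-0.525],"hand":1},
    {"dp":[-114,133,4],"twist":[0.0,0.0,-0.693],"hand":1},
    {"dp":[-114,133,40],"twist":[0,0,-0.693],"hand":1}
  ]
}}

```text
clock: 11.35
tool_pos: [0.465, -0.2535, 0.1505]
eef_rot: [0.941, 0.338, 0.001, 0.003]
contact_force: [0.4, -0.5, -0.3]
opening: 1.001
finger_force: 0.0
```

```bash
python3 - <<'E'
from h import *
a=np.radians(39.9);d=np.array([np.cos(a),np.sin(a)]);c=np.array([.5175,-.2098])
rel(*[(*(c-d*l).round(4),z,39.9) for l,z in ((.062,.13),(.062,.114),(.044,.114))])
E
```

```text
t 11.35 pos [ 0.465  -0.2535  0.1505] yaw 39.6 F [ 0.4 -0.5 -0.3] op 1.0
(np.float64(0.4699), np.float64(-0.2496), 0.13, 39.9) dp [ 6.2  0.  20.5] tw [ 0.006 -0.001 -0.006]
(np.float64(0.4699), np.float64(-0.2496), 0.114, 39.9) dp [ 6.2 -0.1 36.5] tw [ 0.006 -0.001 -0.006]
(np.float64(0.4837), np.float64(-0.238), 0.114, 39.9) dp [24.2 -0.2 36.5] tw [ 0.006 -0.001 -0.006]
```

Request:
{"op": "step_arm", "data": {
  "motion": [
    {"dp":[3,0,18],"twist":[0,0,-0.006],"hand":1},
    {"dp":[6,0,32],"twist":[0,0,-0.006],"hand":1},
    {"dp":[6,0,36],"twist":[0,0,-0.006],"hand":1},
    {"dp":[6,0,36],"twist":[0,0,-0.006],"hand":1}
  ]
}}

```text
clock: 11.85
tool_pos: [0.4707, -0.2447, 0.1134]
eef_rot: [0.939, 0.344, 0.0, 0.0]
contact_force: [0.2, -0.2, 0.2]
opening: 0.999
finger_force: 0.0
```

```bash
python3 - <<'E'
from h import *
a=np.radians(39.9);d=np.array([np.cos(a),np.sin(a)]);c=np.array([.5175,-.2098])
rel(*[(*(c-d*l).round(4),z,39.9) for l,z in ((.062,.114),(.044,.114))])
E
```

```text
t 11.85 pos [ 0.4707 -0.2447  0.1134] yaw 40.3 F [ 0.2 -0.2  0.2] op 1.0
(np.float64(0.4699), np.float64(-0.2496), 0.114, 39.9) dp [-3.7  3.2 -0.6] tw [ 0.001 -0.     0.007]
(np.float64(0.4837), np.float64(-0.238), 0.114, 39.9) dp [14.3  3.3 -0.6] tw [ 0.001 -0.     0.007]
```

Request:
{"op": "step_arm", "data": {
  "motion": [
    {"dp":[-1,3,-0.6],"twist":[0,0,0.007],"hand":1},
    {"dp":[6,3.3,-0.6],"twist":[0,0,0.007],"hand":1},
    {"dp":[12,3.3,-0.6],"twist":[0,0,0.007],"hand":1},
    {"dp":[16,3.3,-0.6],"twist":[0,0,0.007],"hand":1},
    {"dp":[20,3.3,-0.6],"twist":[0,0,0.007],"hand":1}
  ]
}}

```text
clock: 12.48
tool_pos: [0.4876, -0.2341, 0.1138]
eef_rot: [0.94, 0.341, -0.0, -0.0]
contact_force: [-0.8, -0.3, 0.3]
opening: 0.996
finger_force: 0.6
```

```bash
python3 - <<'E'
from h import *
rel()
st=r.get_state()
d=R.from_quat(st['eef_rot']).as_matrix()[:2,0];c=np.array(st['tool_pos'])[:2]+.0412*d;e=np.array([.63,-.1155])-c;print(c,np.hypot(*e),np.degrees(np.arctan2(e[1],e[0])))
E
```

```text
t 12.47 pos [ 0.4876 -0.2341  0.1138] yaw 39.9 F [-0.8 -0.3  0.3] op 1.0
[ 0.51924791 -0.2076888 ] 0.14409996405389808 39.77361693937057
```

Request:
{"op": "step_arm", "data": {
  "motion": [
    {"dp":[9,0,0],"twist":[0,0,0],"hand":1},
    {"dp":[18,0,0],"twist":[0,0,0],"hand":1},
    {"dp":[27,0,0],"twist":[0,0,0],"hand":1},
    {"dp":[36,0,0],"twist":[0,0,0],"hand":1},
    {"dp":[45,0,0],"twist":[0,0,0],"hand":1}
  ]
}}

```text
clock: 13.1
tool_pos: [0.5228, -0.2049, 0.1138]
eef_rot: [0.94, 0.341, 0.0, 0.0]
contact_force: [-0.8, -0.4, -0.1]
opening: 1.0
finger_force: 0.7
```

Request:
{"op": "step_arm", "data": {
  "motion": [
    {"dp":[9,0,0],"twist":[0,0,0],"hand":1},
    {"dp":[18,0,0],"twist":[0,0,0],"hand":1},
    {"dp":[27,0,0],"twist":[0,0,0],"hand":1},
    {"dp":[36,0,0],"twist":[0,0,0],"hand":1},
    {"dp":[45,0,0],"twist":[0,0,0],"hand":1}
  ]
}}

```text
clock: 13.72
tool_pos: [0.5573, -0.1761, 0.1138]
eef_rot: [0.94, 0.341, -0.0, -0.0]
contact_force: [0.2, -1.3, -0.4]
opening: 0.999
finger_force: 0.6
```

Request:
{"op": "step_arm", "data": {
  "motion": [
    {"dp":[8,0,0],"twist":[0,0,0],"hand":1},
    {"dp":[14,0,0],"twist":[0,0,0],"hand":1},
    {"dp":[16,0,0],"twist":[0,0,0],"hand":1}
  ]
}}

```text
clock: 14.1
tool_pos: [0.5695, -0.166, 0.1139]
eef_rot: [0.94, 0.341, 0.0, 0.0]
contact_force: [-0.7, -0.5, 0.9]
opening: 0.998
finger_force: 0.5
```

```bash
python3 - <<'E'
from h import *
st=r.get_state()
d=R.from_quat(st['eef_rot']).as_matrix()[:2,0];c=np.array(st['tool_pos'])[:2]+.041*d;print(c)
C=np.array([.630,-.1155])
L=[]
for f in (.2,.4,.6,.8):
    y=40+(0.4-40)*f/.8
    q=c+(C-c)*f;a=np.radians(y);L.append((*(q-.041*np.array([np.cos(a),np.sin(a)])).round(4),.113,y))
rel(*L)
s=r.snapshot('scene');save(s,'s3')
cv2.imwrite('pics/s3c.png',cv2.resize(s['pixels'][180:340,200:420,::-1],(660,480)))
E
```

```text
[ 0.60097075 -0.13968689]
t 14.1 pos [ 0.5695 -0.166   0.1139] yaw 39.9 F [-0.7 -0.5  0.9] op 1.0
(np.float64(0.5713), np.float64(-0.1554), 0.113, 30.1) dp [ 8.2 -7.   0.9] tw [ 0.    -0.     0.171]
(np.float64(0.5741), np.float64(-0.1442), 0.113, 20.2) dp [ 17.5 -13.8   0.9] tw [ 0.    -0.     0.344]
(np.float64(0.578), np.float64(-0.1325), 0.113, 10.3) dp [ 28.  -20.2   0.9] tw [ 0.    -0.     0.516]
(np.float64(0.5832), np.float64(-0.1206), 0.113, 0.3999999999999986) dp [ 39.6 -26.    0.9] tw [ 0.    -0.     0.689]
```

View pics/s3c.png

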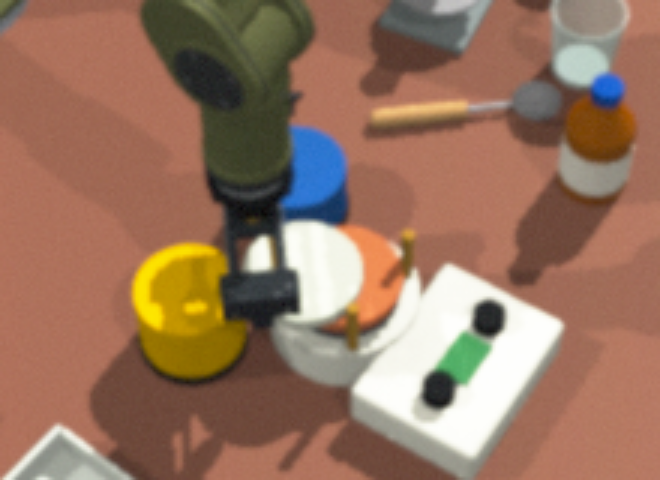

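The ceramic disc (305,270) is flat, sliding onto the copper one, which still sits at the posts. I'll go on and turn the cradle.

Request:
{"op": "step_arm", "data": {
  "motion": [
    {"dp":[4,-3.5,0.5],"twist":[0,0,0.085],"hand":1},
    {"dp":[8.2,-7,0.9],"twist":[0,0,0.171],"hand":1},
    {"dp":[13,-10.4,0.9],"twist":[0,0,0.257],"hand":1},
    {"dp":[17.5,-13.8,0.9],"twist":[0,0,0.344],"hand":1},
    {"dp":[22.7,-17,0.9],"twist":[0,0,0.43],"hand":1}
  ]
}}

```text
clock: 14.78
tool_pos: [0.5755, -0.1388, 0.113]
eef_rot: [0.991, 0.131, -0.0, 0.0]
contact_force: [-1.0, -1.0, -0.1]
opening: 0.998
finger_force: 0.6
```

```bash
python3 - <<'E'
from h import *
rel((.578,-.1325,.113,10.3),(.5832,-.1206,.113,0.4),(.587,-.1160,.113,0.4))
E
```

```text
t 14.78 pos [ 0.5755 -0.1388  0.113 ] yaw 15.0 F [-1.  -1.  -0.1] op 1.0
(0.578, -0.1325, 0.113, 10.3) dp [ 4.1 -5.5  0. ] tw [0.    0.    0.083]
(0.5832, -0.1206, 0.113, 0.4) dp [ 12.2 -15.6   0. ] tw [0.    0.    0.256]
(0.587, -0.116, 0.113, 0.4) dp [ 17.1 -19.1   0. ] tw [0.    0.    0.256]
```

Request:
{"op": "step_arm", "data": {
  "motion": [
    {"dp":[4,-5.5,0],"twist":[0,0,0.083],"hand":1},
    {"dp":[8,-10.5,0],"twist":[0,0,0.17],"hand":1},
    {"dp":[12,-15.5,0],"twist":[0,0,0.256],"hand":1},
    {"dp":[14.5,-18,0],"twist":[0,0,0.256],"hand":1},
    {"dp":[15.5,-19,0],"twist":[0,0,0.256],"hand":1}
  ]
}}

```text
clock: 15.4
tool_pos: [0.5857, -0.1165, 0.113]
eef_rot: [1.0, 0.006, 0.0, 0.0]
contact_force: [-1.5, -0.5, -0.3]
opening: 1.004
finger_force: 0.4
```

```bash
cat >> h.py <<'E'
def cera():
    s=r.snapshot('scene');W=cloud(s,cam(s));hsv=cv2.cvtColor(s['pixels'],cv2.COLOR_RGB2HSV)
    m=(hsv[...,1]<90)&(hsv[...,2]>120)&(np.abs(W[...,2]-.098)<.005)&(np.hypot(W[...,0]-.625,W[...,1]+.117)<.063)
    print('cer',circ(W[m][:,:2],55),W[m][:,2].mean())
E
python3 - <<'E'
from h import *
rel((.588,-.1155,.113,0.4));cera()
E
```

```text
t 15.4 pos [ 0.5857 -0.1165  0.113 ] yaw 0.6 F [-1.5 -0.5 -0.3] op 1.0
(0.588, -0.1155, 0.113, 0.4) dp [ 2.3 -1.  -0. ] tw [ 0.    -0.     0.004]
cer (array([ 629.6, -117.6,   55.2]), 864) 0.09806522183096629
```

Request:
{"op": "step_arm", "data": {
  "motion": [
    {"dp":[0.5,-0.5,0],"twist":[0,0,0],"hand":1},
    {"dp":[1,-1,0],"twist":[0,0,0],"hand":1},
    {"dp":[1.5,-1,0],"twist":[0,0,0],"hand":1},
    {"dp":[2,-1,0],"twist":[0,0,0],"hand":1},
    {"dp":[2,-1,0],"twist":[0,0,0],"hand":1}
  ]
}}

```text
clock: 16.08
tool_pos: [0.5876, -0.1152, 0.1129]
eef_rot: [1.0, 0.005, -0.0, -0.0]
contact_force: [-1.1, -0.7, 0.1]
opening: 0.996
finger_force: 0.5
```

Request:
{"op": "step_arm", "data": {
  "motion": [
    {"dp":[0.5,0,0],"twist":[0,0,0],"hand":1},
    {"dp":[1,0,0],"twist":[0,0,0],"hand":1},
    {"dp":[1.5,0,0],"twist":[0,0,0],"hand":1},
    {"dp":[1.5,0,0],"twist":[0,0,0],"hand":1}
  ]
}}

```text
clock: 16.58
tool_pos: [0.5888, -0.115, 0.1128]
eef_rot: [1.0, 0.005, -0.0, -0.0]
contact_force: [-2.2, -0.6, 0.6]
opening: 1.003
finger_force: 1.1
```

Request:
{"op": "step_arm", "data": {
  "motion": [
    {"dp":[0.7,0,0],"twist":[0,0,0],"hand":1},
    {"dp":[1.5,0,0],"twist":[0,0,0],"hand":1},
    {"dp":[1.5,0,0],"twist":[0,0,0],"hand":1}
  ]
}}

```text
clock: 16.95
tool_pos: [0.5894, -0.115, 0.1127]
eef_rot: [1.0, 0.005, -0.001, -0.0]
contact_force: [-5.2, 0.6, 1.9]
opening: 0.999
finger_force: 2.8
```

Request:
{"op": "step_arm", "data": {
  "motion": [
    {"dp":[0.7,0,0],"twist":[0,0,0],"hand":1},
    {"dp":[1.3,0,0],"twist":[0,0,0],"hand":1},
    {"dp":[1.3,0,0],"twist":[0,0,0],"hand":1}
  ]
}}

```text
clock: 17.32
tool_pos: [0.5898, -0.115, 0.1125]
eef_rot: [1.0, 0.005, -0.002, -0.0]
contact_force: [-7.4, 1.5, 3.0]
opening: 1.0
finger_force: 4.0
```

```bash
python3 - <<'E'
from h import *
rel();cera()
E
```

```text
t 17.32 pos [ 0.5898 -0.115   0.1125] yaw 0.6 F [-7.4  1.5  3. ] op 1.0
cer (array([ 631.8, -115.6,   55.7]), 839) 0.09809270600921147
```

A little firmer and a hold, then back off and rise.

Request:
{"op": "step_arm", "data": {
  "motion": [
    {"dp":[0.8,0,0],"twist":[0,0,0],"hand":1},
    {"dp":[1.5,0,0],"twist":[0,0,0],"hand":1},
    {"dp":[1.5,0,0],"twist":[0,0,0],"hand":1},
    {"dp":[1.5,0,0],"twist":[0,0,0],"hand":1},
    {"dp":[1.5,0,0],"twist":[0,0,0],"hand":1}
  ]
}}

```text
clock: 18.0
tool_pos: [0.59, -0.115, 0.1124]
eef_rot: [1.0, 0.005, -0.004, -0.0]
contact_force: [-9.4, 0.7, 4.9]
opening: 1.003
finger_force: 5.3
```

Request:
{"op": "step_arm", "data": {
  "motion": [
    {"dp":[-3,0,0],"twist":[0,0,0],"hand":1},
    {"dp":[-8,0,0],"twist":[0,0,0],"hand":1},
    {"dp":[-20,0,-4],"twist":[0,0,0],"hand":1},
    {"dp":[-30,0,-40],"twist":[0,0,0],"hand":1},
    {"dp":[-40,0,-110],"twist":[0,0,0],"hand":1}
  ]
}}

```text
clock: 18.62
tool_pos: [0.5532, -0.1157, 0.2147]
eef_rot: [1.0, 0.005, -0.001, -0.0]
contact_force: [0.5, -1.0, 1.2]
opening: 1.001
finger_force: 0.0
```

```bash
python3 - <<'E'
from h import *
cera()
s=r.snapshot('scene');W=cloud(s,cam(s));hsv=cv2.cvtColor(s['pixels'],cv2.COLOR_RGB2HSV)
m=(hsv[...,0]<15)&(hsv[...,1]>130)&(np.abs(W[...,2]-.077)<.007)&(np.hypot(W[...,0]-.63,W[...,1]+.115)<.062)
print('cop',circ(W[m][:,:2],55))
P=sel(W,(.491,.275),.045,.128,.15);print(circ(P[:,:2],17))
rel((.491,.2745,.23,9.2),(.491,.2745,.134,9.2))
E
```

```text
cer (array([ 630.4, -115.1,   55.2]), 926) 0.09802692733889438
cop (array([ 630.3, -114.6,   56.3]), 28)
(array([491.2, 275.6,  18.2]), 89)
t 18.73 pos [ 0.5576 -0.117   0.221 ] yaw 0.5 F [ 1.2 -0.2 -0.6] op 1.0
(0.491, 0.2745, 0.23, 9.2) dp [ -63.1 -392.   -10.8] tw [ 0.004 -0.012 -0.152]
(0.491, 0.2745, 0.134, 9.2) dp [ -64.3 -392.2   85.2] tw [ 0.004 -0.012 -0.152]
```

Both discs stand centred at (630.4, -115.1) and (630.3, -114.6). Next is the cover.

Request:
{"op": "step_arm", "data": {
  "motion": [
    {"dp":[-10,-60,-10],"twist":[0,0,-0.03],"hand":1},
    {"dp":[-20,-120,-10],"twist":[0,0,-0.06],"hand":1},
    {"dp":[-30,-180,-10],"twist":[0,0,-0.09],"hand":1},
    {"dp":[-40,-240,-10],"twist":[0,0,-0.12],"hand":1},
    {"dp":[-50,-300,-10],"twist":[0,0,-0.152],"hand":1}
  ]
}}

```text
clock: 19.35
tool_pos: [0.5016, 0.1856, 0.2249]
eef_rot: [0.997, 0.081, 0.001, -0.0]
contact_force: [0.5, 0.1, -0.2]
opening: 1.004
finger_force: 0.0
```

```bash
python3 -c "
from h import *
rel((.491,.2745,.22,9.2),(.491,.2745,.18,9.2))"
```

```text
t 19.35 pos [0.5016 0.1856 0.2249] yaw 9.3 F [ 0.5  0.1 -0.2] op 1.0
(0.491, 0.2745, 0.22, 9.2) dp [  3.9 -89.5   4.9] tw [-0.    -0.002  0.002]
(0.491, 0.2745, 0.18, 9.2) dp [  3.9 -89.4  44.9] tw [-0.    -0.002  0.002]
```

Request:
{"op": "step_arm", "data": {
  "motion": [
    {"dp":[2,-45,3],"twist":[0,0,0],"hand":1},
    {"dp":[4,-85,5],"twist":[0,0,0],"hand":1},
    {"dp":[4,-89,10],"twist":[0,0,0],"hand":1},
    {"dp":[4,-89,10],"twist":[0,0,0],"hand":1}
  ]
}}

```text
clock: 19.85
tool_pos: [0.4912, 0.2713, 0.2143]
eef_rot: [0.997, 0.081, -0.0, 0.001]
contact_force: [-0.5, -1.2, 0.2]
opening: 0.997
finger_force: 0.0
```

```bash
python3 - <<'E'
from h import *
rel((.491,.2745,.18,9.2),(.491,.2745,.136,9.2))
st=r.get_state();s=r.snapshot('wrist');W=cloud(s,cam(s,st));save(s,'w1')
P=sel(W,(.491,.275),.045,.128,.15);print(circ(P[:,:2],17),len(P),P[:,2].mean())
P=sel(W,(.47,.32),.1,.098,.115);print('fork',len(P),cv2.minAreaRect((P[:,:2]*1000).astype(np.float32)))
P=sel(W,(.491,.275),.06,.046,.058);print('disc',circ(P[:,:2],50),len(P))
E
```

```text
t 19.85 pos [0.4912 0.2713 0.2143] yaw 9.2 F [-0.5 -1.2  0.2] op 1.0
(0.491, 0.2745, 0.18, 9.2) dp [ 0.4 -3.3 34.3] tw [0.001 0.    0.001]
(0.491, 0.2745, 0.136, 9.2) dp [ 0.4 -3.3 78.3] tw [0.001 0.    0.001]
(array([491.6, 277.3,  16.8]), 3024) 3024 0.13809652926855878
fork 6173 ((486.7323913574219, 309.60931396484375), (36.69355392456055, 125.4554672241211), 8.760746955871582)
disc (array([491.7, 277.4,  49.6]), 8201) 8201
```

View pics/w1.png

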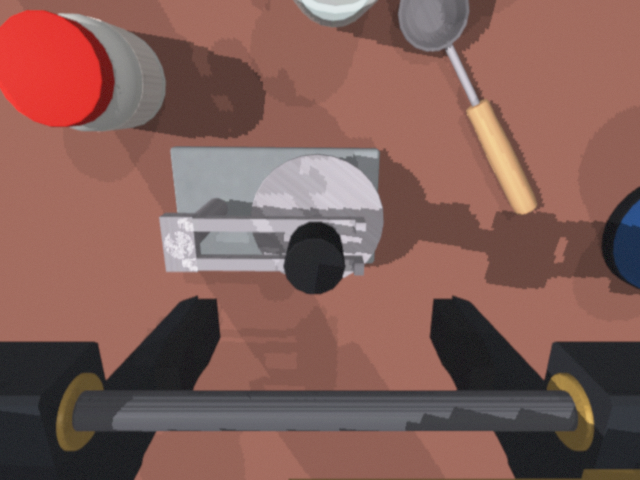

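The wrist view shows the black knob at (315,258) on the two prongs, tips to the right at (360,225)/(358,268), and the pads either side of it along the fork. I'll descend and grip.

Request:
{"op": "step_arm", "data": {
  "motion": [
    {"dp":[0,-4,30],"twist":[0,0,0],"hand":1},
    {"dp":[0,-4,60],"twist":[0,0,0],"hand":1},
    {"dp":[0,-4,74],"twist":[0,0,0],"hand":1},
    {"dp":[0,-4,78],"twist":[0,0,0],"hand":1},
    {"dp":[0,-4,78],"twist":[0,0,0],"hand":1}
  ]
}}

```text
clock: 20.52
tool_pos: [0.4912, 0.276, 0.1373]
eef_rot: [0.997, 0.08, 0.0, -0.0]
contact_force: [0.7, 0.7, -0.0]
opening: 1.004
finger_force: 0.0
```

```bash
python3 -c "
from h import *
rel((.4913,.2755,.136,9.2))"
```

```text
t 20.52 pos [0.4912 0.276  0.1373] yaw 9.2 F [ 0.7  0.7 -0. ] op 1.0
(0.4913, 0.2755, 0.136, 9.2) dp [0.  0.5 1.3] tw [-0.    -0.001  0.001]
```

Request:
{"op": "step_arm", "data": {
  "motion": [
    {"dp":[0,0.5,1],"twist":[0,0,0],"hand":0.2},
    {"dp":[0,0.5,1],"twist":[0,0,0],"hand":-0.1},
    {"dp":[0,0.5,1],"twist":[0,0,0],"hand":-0.5},
    {"dp":[0,0.5,1],"twist":[0,0,0],"hand":-0.5},
    {"dp":[0,0.5,1],"twist":[0,0,0],"hand":-0.5}
  ],
  "force": 20
}}

```text
clock: 21.15
tool_pos: [0.4907, 0.2759, 0.1358]
eef_rot: [0.997, 0.081, 0.0, 0.0]
contact_force: [1.3, 0.1, 0.3]
opening: 0.456
finger_force: 0.0
```

Request:
{"op": "step_arm", "data": {
  "motion": [
    {"dp":[0,0,0],"twist":[0,0,0],"hand":-0.5},
    {"dp":[0,0,0],"twist":[0,0,0],"hand":-0.5},
    {"dp":[0,0,0],"twist":[0,0,0],"hand":-0.5}
  ],
  "force": 20
}}

```text
clock: 21.52
tool_pos: [0.4908, 0.276, 0.1358]
eef_rot: [0.997, 0.081, 0.0, -0.0]
contact_force: [-1.0, -0.4, 0.6]
opening: 0.381
finger_force: 20.0
```

Request:
{"op": "step_arm", "data": {
  "motion": [
    {"dp":[0,0,-3],"twist":[0,0,0],"hand":-0.5},
    {"dp":[0,0,-8],"twist":[0,0,0],"hand":-0.5},
    {"dp":[0,0,-14],"twist":[0,0,0],"hand":-0.5},
    {"dp":[0,0,-16],"twist":[0,0,0],"hand":-0.5},
    {"dp":[0,0,-16],"twist":[0,0,0],"hand":-0.5}
  ],
  "force": 20
}}

```text
clock: 22.15
tool_pos: [0.4908, 0.2759, 0.152]
eef_rot: [0.997, 0.081, 0.0, -0.0]
contact_force: [0.2, -0.4, -2.3]
opening: 0.378
finger_force: 20.0
```

Request:
{"op": "step_arm", "data": {
  "motion": [
    {"dp":[0,10,0],"twist":[0,0,0],"hand":-0.5},
    {"dp":[0,25,0],"twist":[0,0,0],"hand":-0.5},
    {"dp":[0,45,0],"twist":[0,0,0],"hand":-0.5},
    {"dp":[0,65,0],"twist":[0,0,0],"hand":-0.5},
    {"dp":[0,90,0],"twist":[0,0,0],"hand":-0.5}
  ],
  "force": 20
}}

```text
clock: 22.78
tool_pos: [0.5054, 0.1849, 0.1518]
eef_rot: [0.997, 0.08, -0.0, 0.0]
contact_force: [-0.9, 0.8, -1.2]
opening: 0.377
finger_force: 20.0
```

```bash
python3 - <<'E'
from h import *
rel((.525,.1,.25,5),(.6303,-.1153,.25,0.4),(.6303,-.1153,.20,0.4))
s=r.snapshot('scene')
cv2.imwrite('pics/s4c.png',cv2.resize(s['pixels'][120:320,260:500,::-1],(720,600)))
E
```

```text
t 22.77 pos [0.5054 0.1849 0.1518] yaw 9.2 F [-0.9  0.8 -1.2] op 0.38
(0.525, 0.1, 0.25, 5) dp [  5.7  87.  -98.2] tw [0.001 0.    0.074]
(0.6303, -0.1153, 0.25, 0.4) dp [ 75.1 316.4 -98.1] tw [0.001 0.    0.154]
(0.6303, -0.1153, 0.2, 0.4) dp [ 75.1 316.3 -48.1] tw [0.001 0.    0.154]
```

View pics/s4c.png

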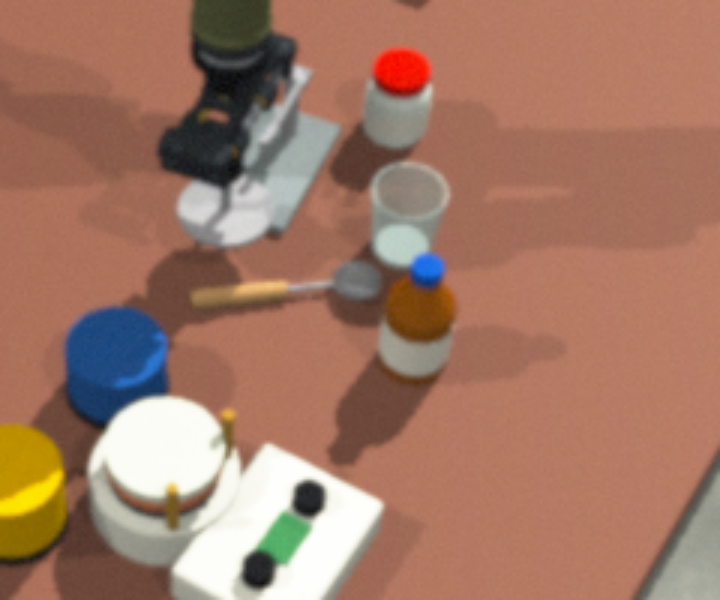

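The cover (225,210) hangs level in the gripper, clear of the fork, and the stack is neat. I'll carry it over, raising it first.

Request:
{"op": "step_arm", "data": {
  "motion": [
    {"dp":[0,10,-25],"twist":[0,0,0.02],"hand":-0.5},
    {"dp":[2,30,-55],"twist":[0,0,0.04],"hand":-0.5},
    {"dp":[5,60,-80],"twist":[0,0,0.06],"hand":-0.5},
    {"dp":[15,100,-95],"twist":[0,0,0.08],"hand":-0.5},
    {"dp":[28,145,-98],"twist":[0,0,0.1],"hand":-0.5}
  ]
}}

```text
clock: 23.45
tool_pos: [0.5567, 0.0466, 0.2511]
eef_rot: [1.0, 0.031, 0.001, -0.0]
contact_force: [1.1, 0.2, -1.9]
opening: 0.38
finger_force: 20.0
```

Request:
{"op": "step_arm", "data": {
  "motion": [
    {"dp":[12,45,0],"twist":[0,0,0.02],"hand":-0.5},
    {"dp":[23,90,0],"twist":[0,0,0.03],"hand":-0.5},
    {"dp":[33,130,0],"twist":[0,0,0.04],"hand":-0.5},
    {"dp":[38,150,0],"twist":[0,0,0.05],"hand":-0.5},
    {"dp":[38,155,0],"twist":[0,0,0.05],"hand":-0.5}
  ]
}}

```text
clock: 24.08
tool_pos: [0.6033, -0.1052, 0.2495]
eef_rot: [1.0, 0.005, -0.0, 0.0]
contact_force: [-0.4, 0.6, -1.0]
opening: 0.376
finger_force: 20.0
```

```bash
python3 -c "
from h import *
rel((.6303,-.1153,.25,0.4))"
```

```text
t 24.07 pos [ 0.6033 -0.1052  0.2495] yaw 0.6 F [-0.4  0.6 -1. ] op 0.38
(0.6303, -0.1153, 0.25, 0.4) dp [26.9 10.4 -0.5] tw [0.    0.001 0.003]
```

Request:
{"op": "step_arm", "data": {
  "motion": [
    {"dp":[15,6,0],"twist":[0,0,0.003],"hand":-0.5},
    {"dp":[24,9,0],"twist":[0,0,0.003],"hand":-0.5},
    {"dp":[27,10.5,0],"twist":[0,0,0.003],"hand":-0.5},
    {"dp":[27,10.5,10],"twist":[0,0,0.003],"hand":-0.5},
    {"dp":[27,10.5,10],"twist":[0,0,0.003],"hand":-0.5}
  ]
}}

```text
clock: 24.7
tool_pos: [0.6295, -0.1135, 0.2385]
eef_rot: [1.0, 0.005, -0.002, -0.0]
contact_force: [-0.3, -0.1, -1.2]
opening: 0.379
finger_force: 20.0
```

```bash
python3 - <<'E'
from h import *
rel((.6303,-.1153,.21,0.4))
for k in ('scene','top'):
    s=r.snapshot(k);W=cloud(s,cam(s))
    P=sel(W,(.63,-.115),.06,.148,.162);print(len(P))
    if len(P)>80:print(k,circ(P[:,:2],50),P[:,2].mean(),np.polyfit(P[:,0],P[:,2],1)[0],np.polyfit(P[:,1],P[:,2],1)[0])
st=r.get_state();s=r.snapshot('wrist');W=cloud(s,cam(s,st));
P=sel(W,(.63,-.115),.07,.143,.165);print('w',circ(P[:,:2],50),P[:,2].mean())
P=sel(W,(.63,-.115),.07,.165,.25);print('knob',circ(P[:,:2],17))
E
```

```text
t 24.7 pos [ 0.6295 -0.1135  0.2385] yaw 0.5 F [-0.3 -0.1 -1.2] op 0.38
(0.6303, -0.1153, 0.21, 0.4) dp [ 0.8  1.8 28.5] tw [-0.001  0.003  0.002]
686
scene (array([ 631.8, -115.1,   49.7]), 686) 0.153913957235125 -0.0023312851225570585 0.004218743089426758
590
top (array([ 623. , -105.9,   40.6]), 590) 0.1539676737796889 0.007856396035368958 0.0006292884923375566
w (array([ 631.4, -113.4,   49.5]), 17099) 0.15430567568579717
knob (array([ 640.8, -117.4,   27.1]), 13500)
```

Request:
{"op": "step_arm", "data": {
  "motion": [
    {"dp":[0,1,8],"twist":[0,0,0],"hand":-0.5},
    {"dp":[-0.5,1.5,18],"twist":[0,0,0],"hand":-0.5},
    {"dp":[-0.5,1.5,26],"twist":[0,0,0],"hand":-0.5},
    {"dp":[-0.5,1.5,28],"twist":[0,0,0],"hand":-0.5},
    {"dp":[-0.5,1.5,28],"twist":[0,0,0],"hand":-0.5}
  ]
}}

```text
clock: 25.48
tool_pos: [0.6303, -0.1156, 0.2116]
eef_rot: [1.0, 0.004, -0.0, 0.0]
contact_force: [0.4, 0.1, -2.1]
opening: 0.38
finger_force: 20.0
```

```bash
python3 - <<'E'
from h import *
rel((.6295,-.1153,.19,0.4))
s=r.snapshot('scene');W=cloud(s,cam(s))
P=sel(W,(.63,-.115),.062,.118,.133);P=P[np.hypot(P[:,0]-.669,P[:,1]+.069)>.01];P=P[np.hypot(P[:,0]-.669,P[:,1]+.162)>.01];print(circ(P[:,:2],50),P[:,2].mean())
print(len(P))
rel()
st=r.get_state();s=r.snapshot('wrist');W=cloud(s,cam(s,st));
P=sel(W,(.63,-.115),.055,.12,.132);print('w',circ(P[:,:2],50),P[:,2].mean())
E
```

```text
t 25.48 pos [ 0.6303 -0.1156  0.2116] yaw 0.5 F [ 0.4  0.1 -2.1] op 0.38
(0.6295, -0.1153, 0.19, 0.4) dp [-0.8 -0.3 21.6] tw [0.    0.    0.002]
(array([ 631.8, -116.9,   49.7]), 661) 0.12669238728643734
661
t 25.52 pos [ 0.6305 -0.1156  0.2119] yaw 0.5 F [-0.2 -0.2 -2. ] op 0.38
w (array([ 632. , -115.4,   49.5]), 17022) 0.126737226103021
```

Request:
{"op": "step_arm", "data": {
  "motion": [
    {"dp":[-0.8,-0.3,4],"twist":[0,0,0],"hand":-0.5},
    {"dp":[-1.5,-0.5,9],"twist":[0,0,0],"hand":-0.5},
    {"dp":[-1.5,-0.5,14],"twist":[0,0,0],"hand":-0.5},
    {"dp":[-1.5,-0.5,18],"twist":[0,0,0],"hand":-0.5},
    {"dp":[-1.5,-0.5,20],"twist":[0,0,0],"hand":-0.5}
  ]
}}

```text
clock: 26.2
tool_pos: [0.6287, -0.1151, 0.1914]
eef_rot: [1.0, 0.004, -0.0, 0.0]
contact_force: [-1.0, 0.6, -1.0]
opening: 0.377
finger_force: 20.0
```

```bash
python3 - <<'E'
from h import *
rel((.6295,-.1153,.1888,0.4))
s=r.snapshot('scene');W=cloud(s,cam(s))
P=sel(W,(.63,-.115),.054,.100,.113);print(circ(P[:,:2],50),P[:,2].mean())
rel()
E
```

```text
t 26.2 pos [ 0.6287 -0.1151  0.1914] yaw 0.5 F [-1.   0.6 -1. ] op 0.38
(0.6295, -0.1153, 0.1888, 0.4) dp [0.8 0.2 2.6] tw [0.    0.    0.002]
(array([ 632.2, -115.6,   51.8]), 659) 0.10651815357033671
t 26.25 pos [ 0.6287 -0.1151  0.1913] yaw 0.5 F [ 0.6 -0.5 -2.1] op 0.38
```

Request:
{"op": "step_arm", "data": {
  "motion": [
    {"dp":[0,0,0.7],"twist":[0,0,0],"hand":-0.5},
    {"dp":[0,0,1.4],"twist":[0,0,0],"hand":-0.5},
    {"dp":[0,0,2],"twist":[0,0,0],"hand":-0.5},
    {"dp":[0,0,2],"twist":[0,0,0],"hand":-0.5}
  ]
}}

```text
clock: 26.75
tool_pos: [0.6288, -0.1151, 0.1898]
eef_rot: [1.0, 0.004, 0.0, 0.0]
contact_force: [0.7, 0.2, -2.1]
opening: 0.378
finger_force: 20.0
```

Request:
{"op": "step_arm", "data": {
  "motion": [
    {"dp":[0,0,0.4],"twist":[0,0,0],"hand":-0.5},
    {"dp":[0,0,0.8],"twist":[0,0,0],"hand":-0.5},
    {"dp":[0,0,0.8],"twist":[0,0,0],"hand":-0.5}
  ]
}}

```text
clock: 27.12
tool_pos: [0.6288, -0.1152, 0.189]
eef_rot: [1.0, 0.004, -0.0, 0.0]
contact_force: [0.2, -0.3, -1.5]
opening: 0.384
finger_force: 20.0
```

Request:
{"op": "step_arm", "data": {
  "motion": [
    {"dp":[0,0,0.5],"twist":[0,0,0],"hand":-0.5},
    {"dp":[0,0,1],"twist":[0,0,0],"hand":-0.5},
    {"dp":[0,0,1],"twist":[0,0,0],"hand":-0.5}
  ]
}}

```text
clock: 27.5
tool_pos: [0.6289, -0.1151, 0.1888]
eef_rot: [1.0, 0.004, 0.0, -0.0]
contact_force: [-2.2, 1.3, 5.1]
opening: 0.376
finger_force: 20.0
```

```bash
python3 - <<'E'
from h import *
F=[]
for i in range(2):
    s=r.snapshot('scene');F.append(r.get_state()['contact_force'])
print(np.mean(F,0).round(2))
W=cloud(s,cam(s))
P=sel(W,(.63,-.115),.052,.1008,.110);print(circ(P[:,:2],50),P[:,2].mean())
rel()
E
```

```text
[-2.54  1.36  5.42]
(array([ 631.1, -116. ,   50.2]), 540) 0.10486067125310126
t 27.6 pos [ 0.6289 -0.115   0.1888] yaw 0.5 F [-3.   1.7  6.2] op 0.38
```

Contact is felt at about 7 N, and the cover is centred within about 1 mm. I'll ease the load slightly, then let go.

Request:
{"op": "step_arm", "data": {
  "motion": [
    {"dp":[0,0,-0.4],"twist":[0,0,0],"hand":-0.5},
    {"dp":[0,0,-0.4],"twist":[0,0,0],"hand":-0.18},
    {"dp":[0,0,-0.4],"twist":[0,0,0],"hand":-0.1},
    {"dp":[0,0,-0.4],"twist":[0,0,0],"hand":0.1},
    {"dp":[0,0,-0.4],"twist":[0,0,0],"hand":0.4}
  ]
}}

```text
clock: 28.22
tool_pos: [0.6289, -0.1152, 0.1883]
eef_rot: [1.0, 0.004, -0.0, 0.0]
contact_force: [-0.4, -0.2, -0.2]
opening: 0.638
finger_force: 0.0
```

Request:
{"op": "step_arm", "data": {
  "motion": [
    {"dp":[0,0,0],"twist":[0,0,0],"hand":0.6},
    {"dp":[0,0,0],"twist":[0,0,0],"hand":0.6},
    {"dp":[0,0,-10],"twist":[0,0,0],"hand":0.6},
    {"dp":[0,0,-30],"twist":[0,0,0],"hand":0.6},
    {"dp":[0,0,-60],"twist":[0,0,0],"hand":0.6}
  ]
}}

```text
clock: 28.85
tool_pos: [0.6284, -0.1151, 0.249]
eef_rot: [1.0, 0.004, -0.001, -0.0]
contact_force: [0.4, 1.0, -0.1]
opening: 0.803
finger_force: 0.0
```

Request:
{"op": "step_arm", "data": {
  "motion": [
    {"dp":[-20,0,-30],"twist":[0,0,0],"hand":0.6},
    {"dp":[-60,0,-50],"twist":[0,0,0],"hand":0.6},
    {"dp":[-100,0,-60],"twist":[0,0,0],"hand":0.6},
    {"dp":[-120,0,-60],"twist":[0,0,0],"hand":0.6},
    {"dp":[-120,0,-60],"twist":[0,0,0],"hand":0.6}
  ]
}}

```text
clock: 29.48
tool_pos: [0.508, -0.1165, 0.3095]
eef_rot: [1.0, 0.004, 0.0, 0.0]
contact_force: [0.3, 0.5, 1.4]
opening: 0.804
finger_force: 0.0
```

```bash
python3 - <<'E'
from h import *
rel()
for k in ('scene','top'):
    s=r.snapshot(k);W=cloud(s,cam(s))
    P=sel(W,(.63,-.115),.052,.1008,.110)
    if len(P)>80:print(k,circ(P[:,:2],50),P[:,2].mean())
    P=sel(W,(.63,-.115),.03,.18,.205)
    if len(P)>30:print(k,circ(P[:,:2],17),P[:,2].mean())
    if k=='scene': cv2.imwrite('pics/s5c.png',cv2.resize(s['pixels'][180:340,200:420,::-1],(660,480)))
E
```

```text
t 29.48 pos [ 0.508  -0.1165  0.3095] yaw 0.5 F [0.3 0.5 1.4] op 0.8
scene (array([ 630.8, -115.1,   50.6]), 627) 0.1046776672608594
scene (array([ 629.6, -116.4,   17.7]), 142) 0.19017031605756213
top (array([ 632.9, -113.1,   47.3]), 724) 0.10402728278109812
top (array([ 629.1, -116.4,   16.5]), 200) 0.1909564896563306
```

View pics/s5c.png

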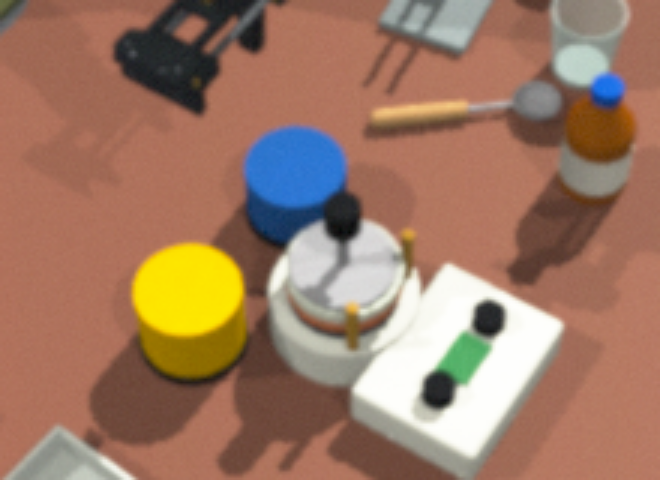

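The crop shows the complete stack: cover flat at (343,265), knob at (342,215), white and copper rims below it, and both posts clear. The cover is centred within about 1.5 mm and the gripper is away, so I'm handing in.

```bash
python3 -c "
from plant import r
print(r.finish_job())"
```

```text
the job is handed in; nothing more can be done
None
```

The drying stack is built and handed in at about 29.5 s of the 72 s: both discs were slid on and pressed home (8–9 N), then the steel cover was laid on top and released, measured centred within about 1.5 mm; the hand-in gave back no verdict.

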